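# Show a shaft's end face to the bench inspection camera

## Robot

A 6-joint arm with a two-finger parallel gripper is mounted at the origin on a cart in front of the work surface, level with it; the furniture and walls round the work are solid. World frame = base frame: x ahead of the robot, y to its left, z up, the work surface at z = 0. Lengths are in mm, angles in rad, forces in N, time in s.
With the tool pointing down it reaches from about 350 to 975 mm from the base axis. Payload 7.1 kg.
Tool frame: the origin (TCP) lies midway between the tips of the shut fingers; the grasp point (between the pads) lies 19 mm behind it (ctrl.grip_depth is the distance from the TCP to the grasp point, in mm); z points along the fingers, y is the line along which they close (so a half turn about z gives the same grasp; the last joint's range is limited). The gripper opens to 88 mm and grips with 3 to 60 N. Pads are 20 mm wide; open, the fingers measure 115 mm over their backs; the gripper's body (75 mm by 178 mm) begins 61 mm behind the grasp point.
Start: joints at [1.192, 0.423, 1.63, -0, 1.089, -0.019], TCP at [220.022, 584.974, 222.675] pointing down, gripper open.
Joint ranges: [-3, 3], [-0.9, 2.11], [0.09, 2.58], [-1.31, 4.45], [0.11, 2.69], [-2.54, 2.54]. Speed limits (rad/s): [2.39, 2.39, 3.01, 3.14, 3.14, 3.14].

## Interface

Orientations are given as a rotation vector (axis times angle).
In Python, from workcell import ctrl, cams gives the robot as it stands.
- The arm moves only by the tool move_arm, never from a script. Its argument "steps" is a list of rows, each a list of 3 entries, a list of its own where there are three numbers: the shift along the tool's x, y, z in units of 25 mm (1.0 is 25 mm), then the turn about the tool's z in units of 5 degrees (1.0 is 5 degrees), then the closure, from 0 (fully open) to 1 (shut). A call has 1 to 20 rows; each row shifts and turns the commanded pose from where the row before left it, along the tool's axes as they then stand; what a row does not reach is not made up. A row lasts 1/12 s, in which the tool goes at most 41.7 mm and 7.16 degrees, less where a joint would pass 70% of its speed; a pose out of reach is approached as far as the arm can. A call is refused whole if a number of a shift passes 1 or a number of a turn 1, either way. A call with a gripper value outside its range is refused whole. The fingers move at their own pace and stop on an object; the grip force is fixed at half the most. Time passes only in rows, so rows that do not move let the fingers close. It gives the time, the measured TCP pose, the force, the opening and the grip force at its end, in the units of the state.
- ctrl.get_obs(): the state, without advancing time (a new reading comes with each control period).
- cams.get_image(name): name is "side" or "top" or "wrist"; returns a dict with "image" (384x512x3 uint8, red, green, blue), "camera_matrix" (3x3 intrinsics, pixels), "xyz" and "rotation" of the camera in the world; the wrist camera has in their place "mount" (4x4, takes a point from camera to tool coordinates, whose origin is the TCP and whose axes are the flange's). Camera axes: x right, y down, z forward; pixel columns grow to the right and rows downward; lengths in mm; the calibration is good to about 2 mm. A picture is of the moment at which its call begins: read the wrist's pose just before it. There is no depth.
- ctrl.close_job(): hands the job in; it is judged then, once.
Trained networks look in the newest picture that a camera, given by its name, has taken for a name from the list of things; names that differ only in an ending like _2 or _b are one class to them, and where a whole thing is asked for, a point or a joint stands for the part that bears it (a point fixed in the world has none). Each returns a list of dicts, best first, with "p" (0 to 1); they miss things now and then, are a little off and sometimes report something else, mostly with a low value. They report only what shows in the picture. A call takes as long as a camera call. They do not tell look-alikes from the thing itself.
- cams.boxes_of(camera, thing): "rect" ([centre column, centre row, width, height] in pixels, round what is visible of it).
- cams.cut_out(camera, thing): "pixels" (384x512 bool, what is visible of it) and "rect" ([centre column, centre row, width, height] in pixels, round what is visible of it).
The state is a dict: "t": time; "qpos": joint angles; "qvel": joint speeds; "joint_torque": joint torques, N m; "ee_pos": TCP position; "orientation": TCP orientation; "ft_force": force on the tool from outside, world axes, zero at the start; "moment": the same for the moment, N m; "width": finger opening in mm; "grasp_force": force on a finger pad.
Only numpy, scipy, OpenCV 4.12 (cv2) and the standard library are available. Lean on these libraries where they do the work, as an engineer would, in place of code of your own. Each camera call takes 0.05 s, during which the arm holds its last target. There are 200 camera calls.

## Task

Show the foot of the pump shaft to the up-looking bench camera: first turn the camera's focus ring until the white line on the ring meets the long line on the collar below it, and let go of it. Then lift the stepped shaft straight out of the wooden block, carry it over the surface gauge, V-block and tin without disturbing them or the two bolts, and hold it upright and centred over the lens with its wide foot about 10 mm above the glass, never touching the camera with it. Finish there, still holding the shaft steady in the gripper, so that the picture can be taken.

Things in the scene. Friction and masses are not known exactly. Their poses are not given: they have to be found in the camera images.
- bench_camera: Bench inspection camera, fixed: base plate 150 x 120 x 12 mm, grey housing, upright lens looking straight up. Origin: centre of the plate's underside, on the bench; z is the lens axis, -x the side of the long index line. Fixed black collar: radius 38 mm, top at z 74 mm; above it the focus ring, then the lens front. It stands left or right of the robot's middle, the wooden block on the other side
- focus_ring (a joint): Angle of the focus ring in rad about the vertical lens axis, growing counter-clockwise seen from above. It reads 0 when the ring's white line stands at the long index line of the collar; it starts 0.6 to 1.4 rad clockwise of there (negative). Turns from -1.7 to 0.9, with a little friction (about 0.1 N m), and stays where it is left
- ring_grip (a point): Point on the lens axis at mid-height of the ring's knurled steel grip, where to grip it: the grip is a cylinder of diameter 50 mm from 16 mm below this point to 10 mm above it; below it is the ring's black skirt of radius 32 mm. The point's axes turn with the ring: -x points to the ring's white line
- ring_line (a point): The white line on the top of the ring's skirt, 29 mm from the lens axis; to be brought next to the index mark
- index_mark (a point): The long thick white line on the top of the fixed collar, 36.5 mm from the lens axis on the camera's -x side; the target of the ring's line (the short lines each side are 15 degrees apart)
- lens_glass (a point): Centre of the top of the front glass, 31 mm in diameter, in a black barrel of radius 20 mm (the barrel's rim lies 0.7 mm under the glass); z up. About 111 mm above the bench. The barrel sinks 2 mm for each radian the ring turns counter-clockwise, as the focus changes
- parts_block: Wooden block 72 x 200 x 32 mm, fixed, with three round holes in a row along its y axis at -62, 0 and 62 mm, each 38 mm wide and 20 mm deep (floor 12 mm above the bench). Origin: centre of the underside
- shaft: Plain steel pump shaft with steps, 115 mm long, 0.25 to 0.5 kg, standing upright in one of the three holes. Origin: centre of its foot face (underside), z towards the thin end. Diameter 36 mm from 0 to 26 mm, 27 mm from 26 to 52 mm, 20 mm from 52 to 115 mm. Grip the 20 mm part, fingers closing across the row (along the block's x)
- bolt_a: Dark hexagon bolt 93 mm tall standing on its head in another hole of the wooden block; origin centre of its underside; stays there
- bolt_b: The other such bolt, in the remaining hole; stays there
- surface_gauge: Surface gauge 195 mm tall: base 55 x 70 mm with a thin post and a needle, standing in the middle between camera and block; origin centre of the base's underside; leave alone
- v_block: V-block 45 x 55 x 38 mm, standing in the middle; origin centre of underside; leave alone
- small_can: Round tin, 67 mm wide and 65 mm tall, standing in the middle; origin centre of underside; leave alone
Things that resemble listed ones, but are neither listed nor needed, are in the scene too. What is shaped like the shaft but pink, turquoise or yellow is not meant.

How it is judged (in metres and radians):
On the way, in this order (a step that is already met when the one before it is completed fails the run):
1. the focus ring's line is at the index line (within 0.1 rad) and the ring is let go, the shaft still in its hole (value of joint focus_ring between -0.1 and 0.1 rad and contact force between the fingers and bench_camera below 0.1 N and height (world z) of shaft below 0.02 m), for 0.2 s.
2. the shaft is lifted out of the block, clear of it, in the gripper (height (world z) of shaft above 0.045 m and contact force between the fingers and shaft above 1 N and contact force between shaft and parts_block below 0.1 N), for 0.1 s.
At the end, for the whole second after the job is handed in: The gripper holds the shaft still, upright (4 degrees), foot 5 to 16 mm above the glass, centred on the lens within 6 mm, touching nothing else; the focus ring is within 0.1 rad of its index line; bolts, gauge, V-block and tin are within 20 mm of their places (value of joint focus_ring between -0.1 and 0.1 rad and horizontal distance between shaft and lens_glass below 0.006 m and z of shaft in the frame of lens_glass between 0.005 and 0.016 m and angle between shaft's own z axis and vertical below 0.07 rad and contact force between the fingers and shaft above 1 N and contact force between shaft and bench_camera below 0.1 N and linear speed of shaft below 0.01 m/s and angular speed of shaft below 0.08 rad/s and distance of each of bolt_a, bolt_b, surface_gauge, v_block, small_can from where it was at the start of the episode below 0.02 m); the arm keeps its last pose, push and grip.
It fails at once if the shaft touches the camera or its lens (over 1 N) (contact force between shaft and bench_camera above 1 N).
It fails at once if a bystander is disturbed: a bolt, the surface gauge, the V-block or the tin is moved more than 20 mm or tipped (distance of any of bolt_a, bolt_b, surface_gauge, v_block, small_can from where it was at the start of the episode above 0.02 m or angle between any of surface_gauge, small_can, v_block's own z axis and vertical above 0.4 rad).
It also fails if it takes over 72 s, if anything falls off the work surface, if the arm or the gripper's body presses on something with over 40 N, if the wrist force passes 120 N, or if a joint passes its speed limit or range.

## Working session

There is one attempt and no reset: what is moved stays moved. The work goes in short steps, Python scripts to look and compute and a tool call to move; the robot and the scene stay as the last step left them, time stands still between calls to the robot, and variables do not carry over. Pictures are saved under pics/ and viewed, at most 11 in all, crops included, and the job is handed in when it is done.

Besides the shell and the picture viewer there is one more tool, called after "Emit:" in YAML: its name, and indented under it one key for each argument. move_arm: Moves the arm, as the interface text tells. Its arguments: {"type":"object","properties":{"steps":{"type":"array"}},"required":["steps"]}

```bash
mkdir -p pics; cat > h.py <<'E'
import numpy as np, cv2
from scipy.spatial.transform import Rotation as R
from workcell import ctrl, cams
def cam(n):
    o=ctrl.get_obs(); d=cams.get_image(n)
    K=np.array(d["camera_matrix"])
    if n=="wrist":
        M=np.array(d["mount"]); T=np.eye(4); T[:3,:3]=R.from_rotvec(o["orientation"]).as_matrix(); T[:3,3]=o["ee_pos"]
        W=T@M; return d["image"],K,W[:3,3],W[:3,:3]
    r=np.array(d["rotation"]); r=r if r.shape==(3,3) else R.from_rotvec(r).as_matrix()
    return d["image"],K,np.array(d["xyz"]),r
def onz(c,px,z):
    _,K,p,r=c; d=r@np.linalg.inv(K)@np.array([px[0],px[1],1.]); return p+d*(z-p[2])/d[2]
def proj(c,P):
    _,K,p,r=c; q=K@(r.T@(np.asarray(P,float)-p)); return q[:2]/q[2]
def save(c,f,s=1): cv2.imwrite(f,cv2.resize(c[0][:,:,::-1],None,fx=s,fy=s))
E
python3 - <<'E'
from h import *
np.set_printoptions(precision=1,suppress=True)
for n in ("top","side"):
    c=cam(n); save(c,f"pics/{n}0.png",1.5); print(n,c[2],c[3].round(2).tolist(),c[1][0,0])
    for t in "bench_camera focus_ring parts_block shaft bolt_a surface_gauge v_block small_can ring_line index_mark lens_glass".split():
        print(t,[(round(b["p"],2),np.round(b["rect"])) for b in cams.boxes_of(n,t)[:3]])
print(ctrl.get_obs())
E
```

```text
top [ 226.3    3.3 1481. ] [[-0.03, -0.98, 0.2], [-1.0, 0.03, -0.01], [0.0, -0.2, -0.98]] 472.11543250239595
bench_camera [(0.71, array([182., 202.,  51.,  57.]))]
focus_ring [(0.15, array([267., 195.,  22.,  21.]))]
parts_block [(0.98, array([334., 204.,  67.,  33.])), (0.7, array([265., 165.,  21.,  25.]))]
shaft [(0.61, array([385., 230.,  17.,  16.])), (0.59, array([387., 202.,  17.,  13.])), (0.37, array([180., 198.,  23.,  16.]))]
bolt_a [(0.67, array([316., 199.,  11.,  14.]))]
surface_gauge [(0.89, array([268., 217.,  25.,  30.]))]
v_block [(0.68, array([267., 196.,  23.,  20.]))]
small_can [(0.7, array([267., 167.,  19.,  22.]))]
ring_line [(0.54, array([180., 197.,  23.,  20.]))]
index_mark [(0.63, array([181., 200.,  55.,  51.]))]
lens_glass [(0.73, array([178., 194.,   9.,  11.]))]
side [   48.5 -1049.4   828.1] [[0.91, -0.22, 0.36], [-0.42, -0.48, 0.77], [0.01, -0.85, -0.53]] 425.51064718089333
bench_camera [(0.85, array([220., 173.,  47.,  42.]))]
focus_ring [(0.57, array([220., 167.,  20.,  14.]))]
parts_block [(0.73, array([275., 260.,  40.,  52.]))]
shaft [(0.88, arr
[... 244 characters left out ...]
54., 214.,  16.,  21.]))]
small_can [(0.83, array([278., 206.,  22.,  30.]))]
ring_line [(0.53, array([221., 166.,  18.,  12.]))]
index_mark [(0.8, array([218., 176.,  50.,  38.]))]
lens_glass [(0.53, array([219., 160.,  16.,   5.])), (0.42, array([277., 208.,  23.,  25.])), (0.17, array([221., 166.,  18.,  12.]))]
{'t': 1.2, 'qpos': array([ 1.2,  0.4,  1.6, -0. ,  1.1, -0. ]), 'qvel': array([-0.,  0., -0., -0., -0., -0.]), 'joint_torque': array([ -0. , -54.5, -27.4,   0.1,   0. ,  -0. ]), 'ee_pos': array([220. , 585. , 222.7]), 'orientation': array([-0.6, -3.1,  0. ]), 'ft_force': array([ 1.2,  0. , -0.5]), 'moment': array([ 0. , -0.1,  0. ]), 'grasp_force': 0.0, 'width': 87.80976978524767}
```

```bash
python3 - <<'E'
import cv2,numpy as np
a=cv2.imread("pics/top0.png");b=cv2.imread("pics/side0.png")
a=cv2.resize(a[int(130*1.5):int(265*1.5),int(140*1.5):int(420*1.5)],(800,386),interpolation=3)
b=cv2.resize(b[int(140*1.5):int(330*1.5),int(180*1.5):int(330*1.5)],(450,570),interpolation=3)
cv2.imwrite("pics/a.png",a);cv2.imwrite("pics/b.png",b)
E
```

```text
(no output)
```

View pics/a.png

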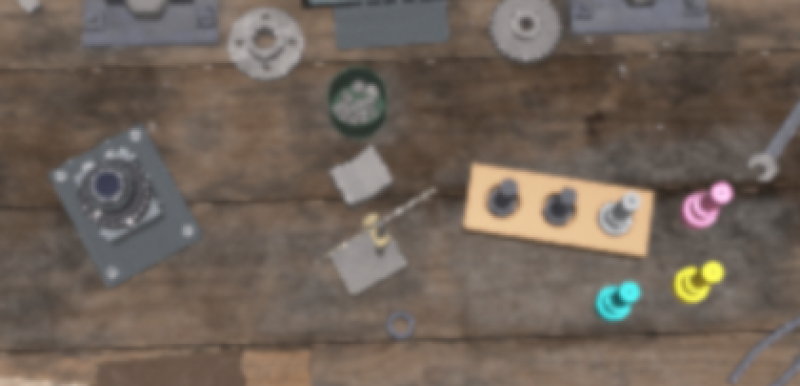

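View pics/b.png

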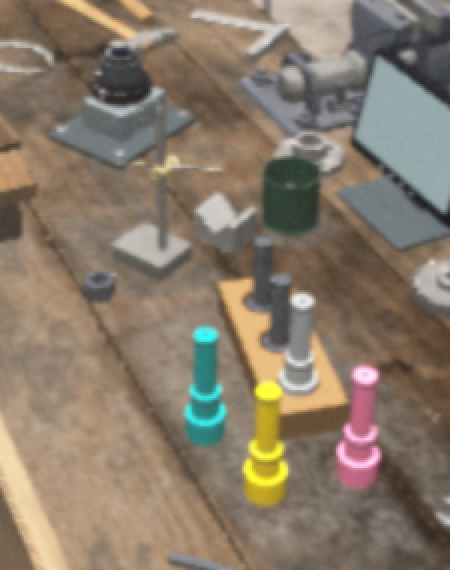

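The top crop shows the camera at left (lens (107,185)), the block at right with two dark bolts and the steel shaft in the rightmost hole (618,215). Tin, V-block and gauge stand between them. The side crop agrees.

```bash
python3 - <<'E'
from h import *
np.set_printoptions(precision=1,suppress=True)
c=cam("top"); s=280/800
def p(u,v,z): return onz(c,(140+u*s,130+v*s),z)
print("lens",p(107,185,111),"plate",[p(*q,12) for q in ((137,125),(200,238),(112,285),(50,177))])
B=[p(*q,32) for q in ((472,163),(654,190),(645,256),(463,228))];print("block",B,np.mean(B,0))
print("shaft top",p(629,201,127),"foot top", p(615,217,38))
print("gauge",p(367,262,8),"needle tip",p(433,190,100),"v",p(362,175,38),"tin",p(357,90,65))
for n in("bench_camera","parts_block","lens_glass"):
  m=cams.cut_out("top",n)
  if m:
    k=m[0]["pixels"].astype(np.uint8); r=cv2.minAreaRect(cv2.findNonZero(k)); z={"bench_camera":12,"parts_block":32,"lens_glass":111}[n]
    print(n,m[0]["p"],[onz(c,q,z)[:2] for q in cv2.boxPoints(r)],onz(c,r[0],z))
o=ctrl.get_obs();print(R.from_rotvec(o["orientation"]).as_matrix())
w=cam("wrist");save(w,"pics/w0.png");print(w[2],w[3],w[1][0,0])
E
```

```text
lens [525.4 265.8 111. ] plate [array([615.1, 251.8,  12. ]), array([484.4, 181.4,  12. ]), array([434.6, 278. ,  12. ]), array([557.8, 348.4,  12. ])]
block [array([ 556.7, -120.8,   32. ]), array([ 520.9, -319.2,   32. ]), array([ 448. , -304.4,   32. ]), array([ 484.2, -107.9,   32. ])] [ 502.5 -213.1   32. ]
shaft top [ 490.8 -271.7  127. ] foot top [ 490.9 -273.4   38. ]
gauge [453.2  -2.3   8. ] needle tip [513.3 -73.  100. ] v [545.    0.7  38. ] tin [633.9   3.7  65. ]
bench_camera 0.89 [array([565. , 354.1]), array([620.8, 246.4]), array([485.8, 177.7]), array([431.9, 284.1])] [525.2 265.5  12. ]
parts_block 0.96 [array([ 478.5, -105.5]), array([ 556. , -119.6]), array([ 522.1, -314.1]), array([ 445.2, -298.1])] [ 500.2 -209.5   32. ]
lens_glass 0.61 [array([546.5, 285.2]), array([545.5, 249.5]), array([509.1, 249.2]), array([510. , 284.7])] [527.7 267.1 111. ]
[[-0.9  0.4 -0. ]
 [ 0.4  0.9 -0. ]
 [ 0.  -0.  -1. ]]
[141.6 614.6 384.5] [[ 0.4  0.9  0.3]
 [ 0.9 -0.3 -0.1]
 [-0.   0.3 -1. ]] 289.1801391487921
```

View pics/w0.png

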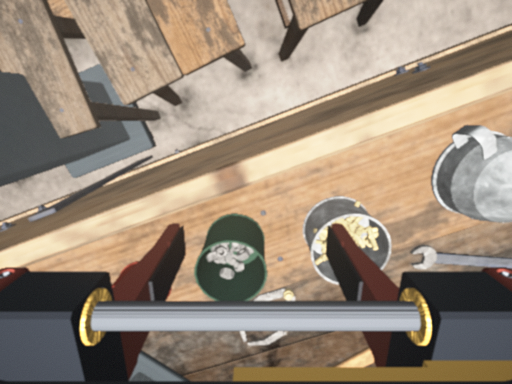

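Wrist view: the camera on the tool's +x side looks past the fingers (rows below ~270 are gripper). Now I'll move over the bench camera.

Emit:
move_arm:
  steps:
    - [[-1,-0.45,0],0,0]
    - [[-1,-0.45,0],0,0]
    - [[-1,-0.45,0],0,0]
    - [[-1,-0.45,0],0,0]
    - [[-1,-0.45,0],0,0]
    - [[-1,-0.45,0],0,0]
    - [[-1,-0.45,0],0,0]
    - [[-1,-0.45,0],0,0]
    - [[-1,-0.45,0],0,0]
    - [[-1,-0.45,0],0,0]
    - [[-1,-0.45,0],0,0]
    - [[-1,-0.45,0],0,0]
    - [[-1,-0.45,0],0,0]
    - [[-1,-0.45,0],0,0]
    - [[-1,-0.45,0],0,0]
    - [[-1,-0.45,0],0,0]

```text
t: 2.78
ee_pos: [531.9, 274.6, 222.8]
orientation: [0.562, 3.091, 0.0]
ft_force: [-0.2, -0.4, -0.2]
width: 88.3
grasp_force: 0.0
```

```bash
cat >> h.py <<'E'
def todo(P,yaw=None):
    o=ctrl.get_obs(); M=R.from_rotvec(o["orientation"]).as_matrix()
    print("tcp",np.round(o["ee_pos"],1),"yaw",round(np.degrees(np.arctan2(M[1,0],M[0,0])),1),"q6",round(o["qpos"][5],2),"w",round(o["width"],1),"t",o["t"],"F",np.round(o["ft_force"],1),"gf",o["grasp_force"],"tilt",np.round(M[:2,2],3))
    if P is not None: print("units",np.round(M.T@(np.asarray(P)-o["ee_pos"])/25,2))
E
python3 - <<'E'
from h import *
todo((526,266,222))
w=cam("wrist");save(w,"pics/w1.png",1.5)
for t in ("lens_glass","ring_line","index_mark","focus_ring"): print(t,[(round(b["p"],2),np.round(b["rect"])) for b in cams.boxes_of("wrist",t)[:3]])
E
```

```text
tcp [531.9 274.6 222.8] yaw 159.4 q6 -0.75 w 88.3 t 2.7833 F [-0.2 -0.4 -0.2] gf 0.0 tilt [0. 0.]
units [ 0.1  -0.4   0.03]
lens_glass [(0.69, array([248., 187.,  39.,  40.]))]
ring_line [(0.57, array([247., 180.,  58.,  60.]))]
index_mark [(0.7, array([250., 159., 144., 135.]))]
focus_ring [(0.64, array([247., 180.,  58.,  60.]))]
```

View pics/w1.png

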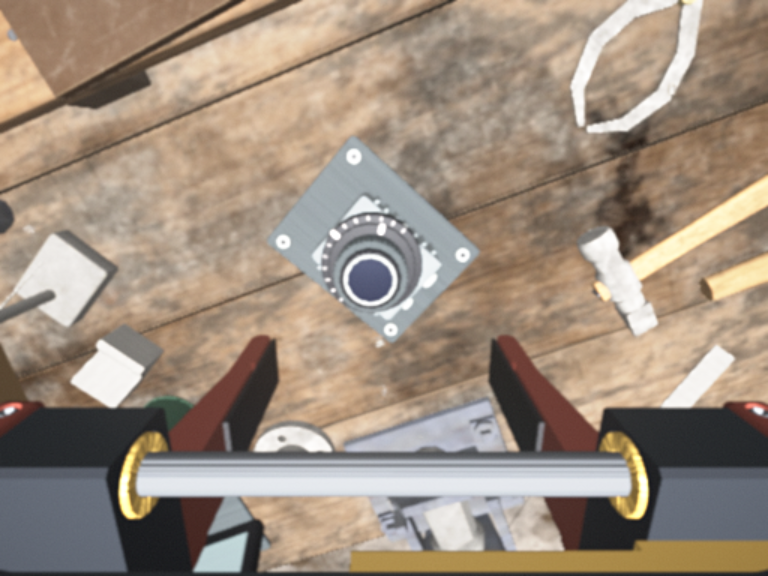

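The wrist view shows the camera. The lens is at (370,280), the long index line at about (335,235) upper left, and the ring's white line at about (381,229). I'll zoom to confirm and compute.

```bash
python3 - <<'E'
from h import *
np.set_printoptions(precision=1,suppress=True)
c=cam("wrist"); g=cams.cut_out("wrist","lens_glass")[0]; r=cv2.minEnclosingCircle(cv2.findNonZero(g["pixels"].astype(np.uint8)))
L=onz(c,r[0],111); print("lens",L,r)
b=cams.cut_out("wrist","bench_camera")
if b:
  q=cv2.minAreaRect(cv2.findNonZero(b[0]["pixels"].astype(np.uint8)));print("plate",onz(c,q[0],12),[onz(c,z,12)[:2] for z in cv2.boxPoints(q)])
# unwarp: bright blobs at skirt top r29 and collar r36.5
for h in (L,):
  for rad,z in ((29,79),(36.5,74)):
    a=np.arange(0,360,3); v=[]
    for t in np.radians(a):
      u=proj(c,h+[rad*np.cos(t),rad*np.sin(t),z-111]); v.append(cv2.getRectSubPix(c[0].astype(np.uint8),(1,1),tuple(map(float,u)))[0,0].min())
    v=np.array(v); print(rad,[(a[i],v[i]) for i in range(len(a)) if v[i]>150])
u=proj(c,L); im=c[0][int(u[1])-75:int(u[1])+50,int(u[0])-65:int(u[0])+65,::-1]
cv2.imwrite("pics/z1.png",cv2.resize(im,None,fx=4.5,fy=4.5,interpolation=2)); print(u)
E
```

```text
lens [525.7 267.9 111. ] ((245.9257354736328, 186.40098571777344), 20.278564453125)
plate [523. 267.  12.] [array([483.3, 178.8]), array([433.2, 285.6]), array([563., 356.]), array([627.8, 245.3])]
29 [(np.int64(0), np.uint8(233)), (np.int64(3), np.uint8(216)), (np.int64(6), np.uint8(178)), (np.int64(27), np.uint8(156)), (np.int64(30), np.uint8(162)), (np.int64(33), np.uint8(157)), (np.int64(36), np.uint8(152)), (np.int64(138), np.uint8(182)), (np.int64(141), np.uint8(252)), (np.int64(144), np.uint8(255)), (np.int64(147), np.uint8(255)), (np.int64(150), np.uint8(208)), (np.int64(270), np.uint8(152)), (np.int64(273), np.uint8(157)), (np.int64(276), np.uint8(161)), (np.int64(279), np.uint8(160)), (np.int64(282), np.uint8(155)), (np.int64(300), np.uint8(166)), (np.int64(303), np.uint8(204)), (np.int64(306), np.uint8(235)), (np.int64(309), np.uint8(248)), (np.int64(312), np.uint8(253)), (np.int64(315), np.uint8(254)), (np.int64(318), np.uint8(252)), (np.int64(321), np.uint8(246)), (np.int64(324), np.uint8(251)), (np.int64(327), np.uint8(245)), (np.int64(330), np.uint8(236)), (np.int64(33
[... 613 characters left out ...]
p.uint8(152)), (np.int64(222), np.uint8(170)), (np.int64(225), np.uint8(218)), (np.int64(228), np.uint8(180)), (np.int64(237), np.uint8(153)), (np.int64(240), np.uint8(221)), (np.int64(243), np.uint8(187)), (np.int64(252), np.uint8(156)), (np.int64(255), np.uint8(244)), (np.int64(258), np.uint8(175)), (np.int64(267), np.uint8(157)), (np.int64(270), np.uint8(249)), (np.int64(273), np.uint8(188)), (np.int64(282), np.uint8(173)), (np.int64(285), np.uint8(254)), (np.int64(288), np.uint8(180)), (np.int64(297), np.uint8(158)), (np.int64(300), np.uint8(208)), (np.int64(312), np.uint8(151)), (np.int64(315), np.uint8(154)), (np.int64(348), np.uint8(152)), (np.int64(351), np.uint8(154))]
[245.9 186.4]
```

View pics/z1.png

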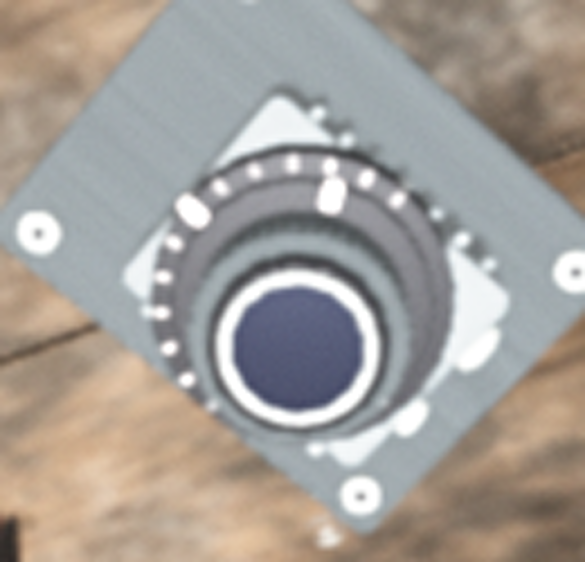

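Index line is at 210° and the ring line at about 145° in world yaw, so the ring needs about 65° counter-clockwise, which is a negative turn about the tool z. q6 has the range for this.

Emit:
move_arm:
  steps:
    - [[0.13,-0.36,0],0,0]
    - [[0,0,1],0,0]
    - [[0,0,1],0,0]
    - [[0,0,1],0,0]
    - [[0,0,1],0,0]
    - [[0,0,0.8],0,0]
    - [[0,0,0.6],0,0]
    - [[0,0,0],0,0]
    - [[0,0,0],0,0.5]
    - [[0,0,0],0,1]
    - [[0,0,0],0,1]
    - [[0,0,0],0,1]
    - [[0,0,0],0,1]
    - [[0,0,0],0,1]
    - [[0,0,0],0,1]

```text
t: 4.43
ee_pos: [524.9, 267.9, 88.3]
orientation: [0.561, 3.091, -0.001]
ft_force: [-1.0, -2.7, 6.0]
width: 49.4
grasp_force: 30.0
```

Emit:
move_arm:
  steps:
    - [[0,0,0],-1,1]
    - [[0,0,0],-1,1]
    - [[0,0,0],-1,1]
    - [[0,0,0],-1,1]
    - [[0,0,0],-1,1]
    - [[0,0,0],-1,1]
    - [[0,0,0],-1,1]
    - [[0,0,0],-1,1]
    - [[0,0,0],-1,1]
    - [[0,0,0],-1,1]
    - [[0,0,0],-1,1]
    - [[0,0,0],-1,1]
    - [[0,0,0],-1,1]
    - [[0,0,0],0,1]
    - [[0,0,0],0,1]

```text
t: 5.68
ee_pos: [525.5, 265.0, 88.3]
orientation: [1.188, -2.907, 0.007]
ft_force: [4.2, -17.4, 7.8]
width: 49.9
grasp_force: 30.0
```

```bash
python3 - <<'E'
from h import *
todo(None); w=cam("wrist"); u=proj(w,(525.5,267.5,80)); print(u); save(w,"pics/w2.png",1.5)
E
```

```text
tcp [525.5 265.   88.3] yaw -135.5 q6 -1.89 w 49.9 t 5.6833 F [  4.2 -17.4   7.8] gf 30.0034761428833 tilt [ 0.    -0.005]
[257.20239056 236.79365708]
```

View pics/w2.png

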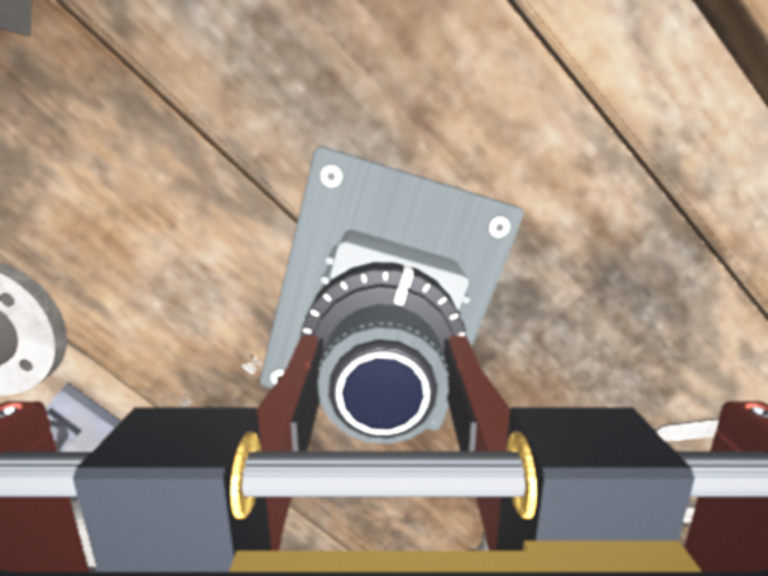

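The ring line now meets the long index line at (405,280). I'll release and rise.

Emit:
move_arm:
  steps:
    - [[0,0,0],0,0.3]
    - [[0,0,0],0,0]
    - [[0,0,0],0,0]
    - [[0,0,0],0,0]
    - [[0,0,0],0,0]
    - [[0,0,-0.5],0,0]
    - [[0,0,-1],0,0]
    - [[0,0,-1],0,0]
    - [[0,0,-1],0,0]
    - [[0,0,-1],0,0]
    - [[0,0,-1],0,0]
    - [[0,0,-1],0,0]
    - [[0,0,0],0,0]

```text
t: 6.82
ee_pos: [527.2, 269.9, 256.5]
orientation: [-1.184, 2.9, 0.001]
ft_force: [0.6, -0.2, 0.6]
width: 87.8
grasp_force: 0.0
```

```bash
python3 - <<'E'
from h import *
np.set_printoptions(precision=1,suppress=True)
todo(None); c=cam("wrist"); save(c,"pics/w3.png",1.5)
g=cams.cut_out("wrist","lens_glass")[0]; r=cv2.minEnclosingCircle(cv2.findNonZero(g["pixels"].astype(np.uint8)))
L=onz(c,r[0],109); print("lens",L,g["p"])
u=proj(c,L); im=c[0][int(u[1])-75:int(u[1])+35,int(u[0])-60:int(u[0])+60,::-1]
cv2.imwrite("pics/z3.png",cv2.resize(im,None,fx=5,fy=5,interpolation=2))
for rad,z in ((29,79),(36.5,74)):
    a=np.arange(180,240,2.); v=[]
    for t in np.radians(a):
      q=proj(c,L+[rad*np.cos(t),rad*np.sin(t),z-109]); v.append(cv2.getRectSubPix(c[0].astype(np.uint8),(1,1),tuple(map(float,q)))[0,0].min())
    print(rad,dict(zip(a.astype(int).tolist(),map(int,v))))
E
```

```text
tcp [527.2 269.9 256.5] yaw -135.6 q6 -1.89 w 87.8 t 6.8167 F [ 0.6 -0.2  0.6] gf 0.0 tilt [0. 0.]
lens [526.6 267.  109. ] 0.95
29 {180: 150, 182: 150, 184: 153, 186: 151, 188: 152, 190: 153, 192: 155, 194: 153, 196: 154, 198: 153, 200: 150, 202: 150, 204: 181, 206: 230, 208: 255, 210: 255, 212: 255, 214: 255, 216: 230, 218: 185, 220: 152, 222: 148, 224: 150, 226: 153, 228: 155, 230: 154, 232: 151, 234: 150, 236: 151, 238: 152}
36.5 {180: 156, 182: 135, 184: 125, 186: 120, 188: 120, 190: 135, 192: 158, 194: 158, 196: 131, 198: 125, 200: 121, 202: 142, 204: 208, 206: 255, 208: 255, 210: 254, 212: 217, 214: 147, 216: 122, 218: 122, 220: 138, 222: 165, 224: 166, 226: 139, 228: 121, 230: 121, 232: 122, 234: 125, 236: 146, 238: 170}
```

View pics/z3.png

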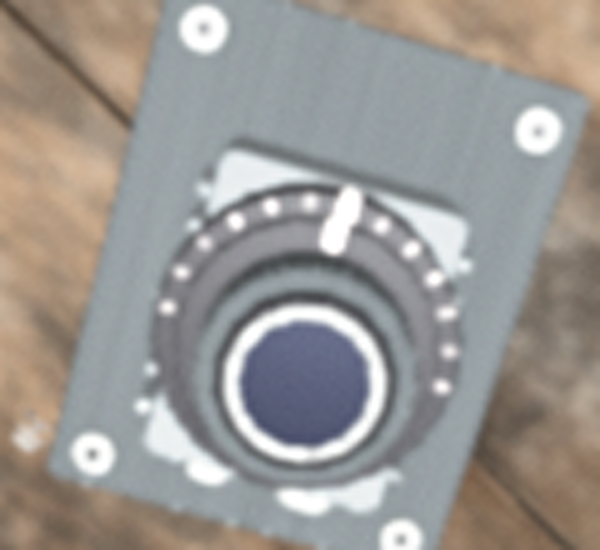

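Released, and the lines stay aligned (211° against 208.5°). The lens axis is about (526.8,267.1). Next I'll turn to yaw 80° and cross high to the block.

Emit:
move_arm:
  steps:
    - [[0,0,0],1,0]
    - [[0,0,0],1,0]
    - [[0,0,0],1,0]
    - [[0,0,0],1,0]
    - [[0,0,0],1,0]
    - [[0,0,0],1,0]
    - [[0,0,0],1,0]
    - [[0,0,0],1,0]
    - [[0,0,0],1,0]
    - [[0,0,0],1,0]
    - [[0,0,0],1,0]
    - [[0,0,0],1,0]
    - [[0,0,0],1,0]
    - [[0,0,0],1,0]
    - [[0,0,0],1,0]
    - [[0,0,0],1,0]
    - [[0,0,0],1,0]
    - [[0,0,0],1,0]
    - [[0,0,0],1,0]
    - [[0,0,0],1,0]

```text
t: 8.58
ee_pos: [523.8, 268.0, 248.6]
orientation: [-1.47, -2.774, 0.004]
ft_force: [0.7, -0.4, 0.6]
width: 87.6
grasp_force: 0.0
```

Emit:
move_arm:
  steps:
    - [[0,0,0],1,0]
    - [[0,0,0],1,0]
    - [[0,0,0],1,0]
    - [[0,0,0],1,0]
    - [[0,0,0],1,0]
    - [[0,0,0],1,0]
    - [[0,0,0],1,0]
    - [[0,0,0],1,0]
    - [[0,0,0],0.9,0]
    - [[0,0,0],0,0]
    - [[-1,0.11,0],0,0]
    - [[-1,0.11,0],0,0]
    - [[-1,0.11,0],0,0]
    - [[-1,0.11,0],0,0]
    - [[-1,0.11,0],0,0]
    - [[-1,0.11,0],0,0]
    - [[-1,0.11,0],0,0]
    - [[-1,0.11,0],0,0]
    - [[-1,0.11,0],0,0]
    - [[-1,0.11,0],0,0]

```text
t: 10.25
ee_pos: [507.1, 16.3, 249.4]
orientation: [-2.405, -2.02, 0.002]
ft_force: [-0.4, -0.6, -0.1]
width: 87.8
grasp_force: 0.0
```

Emit:
move_arm:
  steps:
    - [[-1,0.11,0],0,0]
    - [[-1,0.11,0],0,0]
    - [[-1,0.11,0],0,0]
    - [[-1,0.11,0],0,0]
    - [[-1,0.11,0],0,0]
    - [[-1,0.11,0],0,0]
    - [[-1,0.11,0],0,0]
    - [[-1,0.11,0],0,0]
    - [[-1,0.11,0],0,0]
    - [[-1,0.11,0],0,0]
    - [[-1,0.11,0],0,0]
    - [[0,0,0],0,0]

```text
t: 11.25
ee_pos: [488.9, -261.8, 249.4]
orientation: [-2.408, -2.017, 0.002]
ft_force: [0.2, -0.8, 0.4]
width: 88.0
grasp_force: 0.0
```

```bash
python3 - <<'E'
from h import *
np.set_printoptions(precision=1,suppress=True)
todo((491,-272.5,256)); c=cam("wrist"); save(c,"pics/w4.png",1.5)
for n in("parts_block","shaft"):
  for m in cams.cut_out("wrist",n)[:4]:
    k=m["pixels"].astype(np.uint8); r=cv2.minAreaRect(cv2.findNonZero(k)); z=32
    print(n,round(m["p"],2),m["rect"],[onz(c,q,z)[:2] for q in cv2.boxPoints(r)])
E
```

```text
tcp [ 488.9 -261.8  249.4] yaw 79.9 q6 -0.34 w 88.0 t 11.25 F [ 0.2 -0.8  0.4] gf 0.0 tilt [-0. -0.]
units [-0.4  0.2 -0.3]
parts_block 0.83 [260.8, 117.6, 60.7, 157.6] [array([ 442. , -299.9]), array([ 488.1, -105.5]), array([ 557.6, -119.8]), array([ 523.8, -317.1])]
shaft 0.93 [259.8, 180.6, 25.3, 49.6] [array([ 479. , -249.9]), array([ 513. , -255.9]), array([ 503.3, -317.1]), array([ 467.7, -310.8])]
shaft 0.91 [218.8, 242.7, 27.5, 57.4] [array([ 379.7, -408.2]), array([ 414.2, -318.1]), array([ 447.9, -330.2]), array([ 415.7, -421.5])]
shaft 0.71 [189.6, 186.9, 41.9, 47.2] [array([ 353.9, -278. ]), array([ 413.7, -238.3]), array([ 431.4, -265.7]), array([ 371.1, -307.3])]
shaft 0.63 [278.0, 243.5, 26.4, 59.8] [array([ 488. , -336.1]), array([ 521.6, -340.8]), array([ 511.5, -433.7]), array([ 475.5, -428.9])]
```

View pics/w4.png

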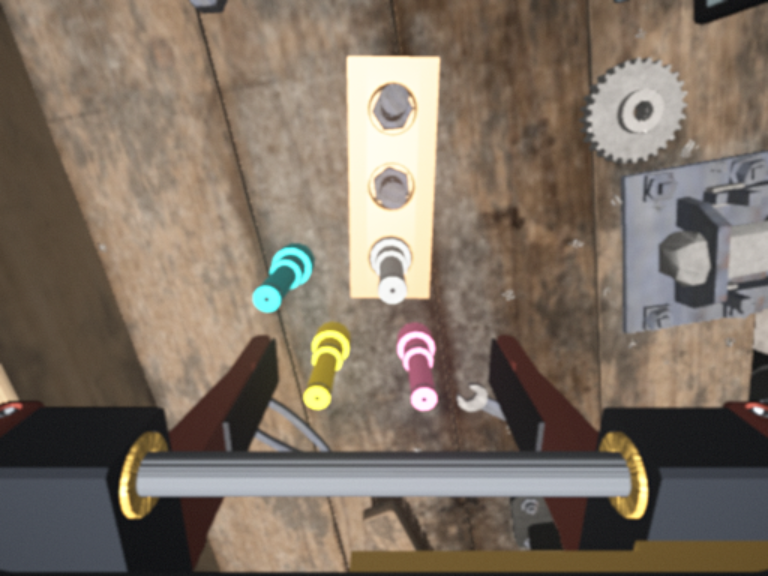

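The shaft stands in the block's nearest hole, its top at about (391,290). Yellow (317,399), pink (424,400) and turquoise (266,299) are close by, so I'll compute finger clearances.

```bash
python3 - <<'E'
from h import *
np.set_printoptions(precision=1,suppress=True)
c=cam("wrist"); o=ctrl.get_obs(); M=R.from_rotvec(o["orientation"]).as_matrix()
for n,p,z in(("shaft",(391,290),127),("shaftcollar",(391,259),38),("turq",(266,299),115),("yel",(317,399),115),("pink",(424,400),115),("bolt",(393,188),105)):
  P=onz(c,np.array(p)/1.5,z); print(n,P,(M.T@(P-o["ee_pos"]))[:2])
E
```

```text
shaft [ 492. -268.  127.] [-9.9  4.9]
shaftcollar [ 493.3 -268.5   38. ] [-10.1   6.4]
turq [ 401.3 -263.   115. ] [-20.7 -85.3]
yel [ 419.5 -350.1  115. ] [-103.3  -52.2]
pink [ 501.6 -365.5  115. ] [-104.1   31.4]
bolt [ 505.  -202.3  105. ] [57.1  6.2]
```

Emit:
move_arm:
  steps:
    - [[-0.42,0.22,0],0,0]
    - [[0,0,1],0,0]
    - [[0,0,1],0,0]
    - [[0,0,1],0,0]
    - [[0,0,1],0,0]
    - [[0,0,1],0,0]
    - [[0,0,0.9],0,0]
    - [[0,0,0.7],0,0]
    - [[0,0,0],0,0]
    - [[0,0,0],0,0]
    - [[0,0,0],0,0.5]
    - [[0,0,0],0,0.6]
    - [[0,0,0],0,0.7]
    - [[0,0,0],0,1]
    - [[0,0,0],0,1]
    - [[0,0,0],0,1]
    - [[0,0,0],0,1]

```text
t: 12.87
ee_pos: [493.1, -270.0, 85.4]
orientation: [2.408, 2.017, 0.0]
ft_force: [-0.1, -1.1, 0.2]
width: 44.8
grasp_force: 0.0
```

Emit:
move_arm:
  steps:
    - [[0,0,0],0,1]
    - [[0,0,0],0,1]
    - [[0,0,0],0,1]
    - [[0,0,0],0,1]
    - [[0,0,0],0,1]
    - [[0,0,0],0,1]

```text
t: 13.37
ee_pos: [493.0, -269.9, 85.1]
orientation: [-2.409, -2.017, 0.0]
ft_force: [-0.2, -0.7, -0.3]
width: 19.7
grasp_force: 30.0
```

Emit:
move_arm:
  steps:
    - [[0,0,-0.2],0,1]
    - [[0,0,-0.3],0,1]
    - [[0,0,-0.5],0,1]
    - [[0,0,-0.5],0,1]
    - [[0,0,-0.5],0,1]
    - [[0,0,-0.8],0,1]
    - [[0,0,-0.8],0,1]
    - [[0,0,-0.8],0,1]
    - [[0,0,-0.8],0,1]
    - [[0,0,-0.8],0,1]
    - [[0,0,-0.8],0,1]
    - [[0,0,-0.8],0,1]
    - [[0,0,-0.8],0,1]
    - [[0,0,-0.4],0,1]
    - [[0,0,-0.2],0,1]
    - [[0,0,0],0,1]
    - [[0,0,0],0,1]

```text
t: 14.78
ee_pos: [492.5, -269.6, 309.7]
orientation: [-2.408, -2.016, 0.001]
ft_force: [-0.5, 0.1, -3.9]
width: 19.8
grasp_force: 30.0
```

```bash
python3 - <<'E'
from h import *
np.set_printoptions(precision=1,suppress=True)
todo((526.8,267.1,310))
c=cam("wrist"); save(c,"pics/w5.png",1.5)
for m in cams.cut_out("wrist","shaft")[:4]: print(round(m["p"],2),np.round(m["rect"]))
o=ctrl.get_obs();e=np.array(o["ee_pos"])
print([proj(c,e+[0,0,d]) for d in (42,-10,-22,-47,-73)])
E
```

```text
tcp [ 492.5 -269.6  309.7] yaw 79.9 q6 -0.35 w 19.8 t 14.7833 F [-0.5  0.1 -3.9] gf 29.994970858097076 tilt [-0.  0.]
units [21.4 -2.4 -0. ]
0.62 [196. 169.  35.  36.]
0.49 [280. 214.   8.  22.]
[array([255.8, 279.6]), array([255.8, 232.4]), array([255.8, 224.8]), array([255.7, 211.5]), array([255.7, 200.4])]
```

View pics/w5.png

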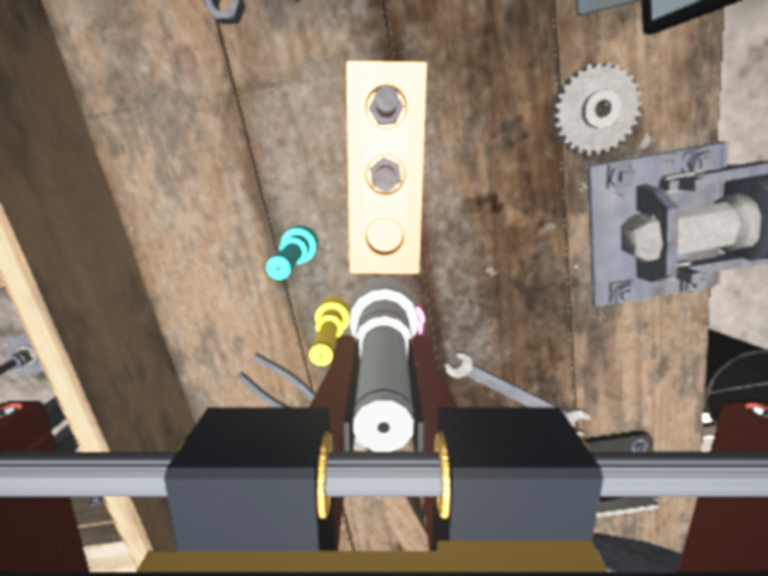

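The shaft is held upright (top face at (383,427)) and its hole is empty. Carrying it across now with the foot at about 237 mm.

Emit:
move_arm:
  steps:
    - [[0.2,-0.03,0],0,1]
    - [[0.5,-0.06,0],0,1]
    - [[0.8,-0.09,0],0,1]
    - [[0.8,-0.09,0],0,1]
    - [[0.8,-0.09,0],0,1]
    - [[0.8,-0.09,0],0,1]
    - [[0.8,-0.09,0],0,1]
    - [[0.8,-0.09,0],0,1]
    - [[0.8,-0.09,0],0,1]
    - [[0.8,-0.09,0],0,1]
    - [[0.8,-0.09,0],0,1]
    - [[0.8,-0.09,0],0,1]
    - [[0.8,-0.09,0],0,1]
    - [[0.8,-0.09,0],0,1]
    - [[0.8,-0.09,0],0,1]
    - [[0.8,-0.09,0],0,1]

```text
t: 16.22
ee_pos: [511.3, 30.8, 309.7]
orientation: [-2.408, -2.017, 0.001]
ft_force: [0.0, -0.4, -4.1]
width: 19.4
grasp_force: 30.0
```

Emit:
move_arm:
  steps:
    - [[0.8,-0.09,0],0,1]
    - [[0.8,-0.09,0],0,1]
    - [[0.8,-0.09,0],0,1]
    - [[0.8,-0.09,0],0,1]
    - [[0.8,-0.09,0],0,1]
    - [[0.8,-0.09,0],0,1]
    - [[0.8,-0.09,0],0,1]
    - [[0.8,-0.09,0],0,1]
    - [[0.8,-0.09,0],0,1]
    - [[0.8,-0.09,0],0,1]
    - [[0.8,-0.09,0],0,1]
    - [[0.5,-0.05,0],0,1]
    - [[0.2,-0.02,0],0,1]
    - [[0,0,0],0,1]
    - [[0,0,0],0,1]

```text
t: 17.47
ee_pos: [527.3, 267.1, 309.9]
orientation: [2.408, 2.017, -0.002]
ft_force: [0.4, 0.0, -3.0]
width: 19.3
grasp_force: 30.0
```

```bash
python3 - <<'E'
from h import *
todo((526.8,267.1,225))
E
```

```text
tcp [527.3 267.1 309.9] yaw 79.9 q6 0.63 w 19.3 t 17.4667 F [ 0.4  0.  -3. ] gf 29.99479740858078 tilt [-0.001 -0.001]
units [ 0.   -0.02  3.39]
```

Emit:
move_arm:
  steps:
    - [[0,0,0.4],0,1]
    - [[0,0,0.6],0,1]
    - [[0,0,0.6],0,1]
    - [[0,0,0.6],0,1]
    - [[0,0,0.6],0,1]
    - [[0,0,0.6],0,1]
    - [[0,0,0.4],0,1]
    - [[0,0,0.2],0,1]
    - [[0,0,0.1],0,1]
    - [[0,0,0],0,1]
    - [[0,0,0],0,1]

```text
t: 18.38
ee_pos: [528.1, 267.4, 208.3]
orientation: [2.409, 2.017, 0.002]
ft_force: [-0.6, -0.2, -3.4]
width: 19.2
grasp_force: 30.0
```

```bash
python3 - <<'E'
from h import *
np.set_printoptions(precision=1,suppress=True)
todo((526.8,267.1,193.6))
e=np.array(ctrl.get_obs()["ee_pos"]); ims=[]
for n,S in (("side",(60,80,8)),("wrist",(130,150,2.6))):
  c=cam(n); f=e-[0,0,73]
  print(n,"foot pred",proj(c,f),"glass pred",proj(c,(526.8,267.1,110)),[(t,[(round(b["p"],2),np.round(b["rect"],1)) for b in cams.boxes_of(n,t)[:3]]) for t in("shaft","lens_glass","focus_ring")])
  u=proj(c,f+[0,0,15]); w,h,s=S; x,y=int(u[0]-w/2),int(u[1]-h/2); im=np.ascontiguousarray(c[0][:,:,::-1][max(y,0):y+h,max(x,0):x+w]); im=cv2.resize(im,(390,600) if n=="side" else (400,600),interpolation=2)
  print("crop",x,y,w,h); ims.append(im)
cv2.imwrite("pics/c6.png",cv2.hconcat(ims))
E
```

```text
tcp [528.1 267.4 208.3] yaw 79.9 q6 0.63 w 19.2 t 18.3833 F [-0.6 -0.2 -3.4] gf 29.994497001171112 tilt [0. 0.]
units [-0.  -0.1  0.6]
side foot pred [219.8 151.5] glass pred [219.7 157.8] [('shaft', [(0.86, array([246.7, 268.8,  15.3,  38.7])), (0.63, array([267.1, 287.6,   9.9,  46.4])), (0.61, array([219.6, 140.1,   9.7,  32.7]))]), ('lens_glass', []), ('focus_ring', [(0.43, array([220.3, 165.4,  19.7,  10.7]))])]
crop 189 107 60 80
wrist foot pred [255.9 200.9] glass pred [254.5 192.5] [('shaft', [(0.86, array([255.4, 239.9,  43.6, 120.1]))]), ('lens_glass', [(0.65, array([256. , 184.6,  41.8,  25.8])), (0.2, array([255.9, 155.8, 145.1, 124.5]))]), ('focus_ring', [(0.88, array([254.8, 178.5,  62.4,  52.4]))])]
crop 190 132 130 150
```

View pics/c6.png

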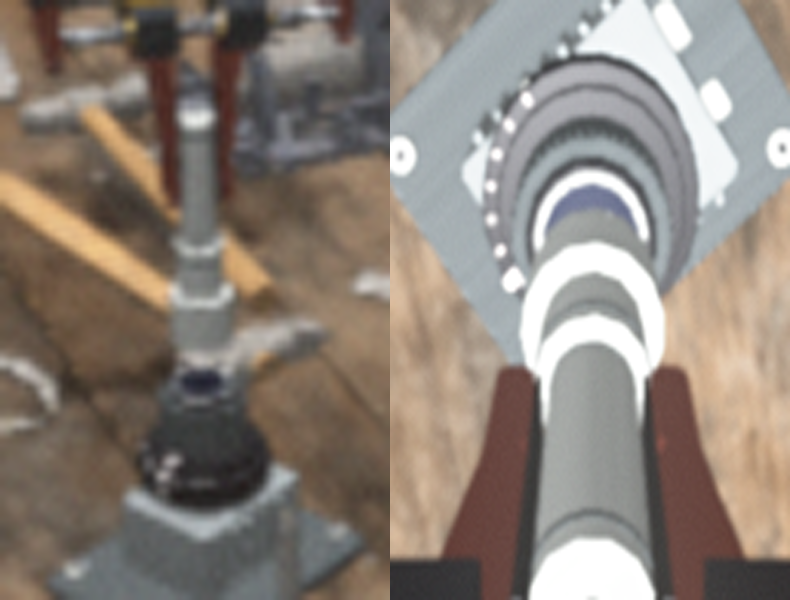

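The side crop shows the foot just above and over the lens (foot (201,355), lens (203,382)). In the wrist crop, barrel and foot share column ~593. I'll check the remaining direction, tool x, from edge rows.

```bash
python3 - <<'E'
from h import *
np.set_printoptions(precision=1,suppress=True)
o=ctrl.get_obs();e=np.array(o["ee_pos"]);x=R.from_rotvec(o["orientation"]).as_matrix()[:,0];c=cam("wrist")
L=np.array((526.8,267.1,109.5)); s=lambda r:np.array(c[0][r,248:265]).mean(0).round().astype(int).tolist()
print("foot top edge",[ (d,proj(c,e-[0,0,47]+(18+d)*x)[1]) for d in(-2,0,2)])
print("step27 edge",[ (d,proj(c,e-[0,0,21]+(13.5+d)*x)[1]) for d in(-2,0,2)])
print("top far edge",[ (d,proj(c,e+[0,0,42]+(10+d)*x)[1]) for d in(-2,0,2)])
print("glass edge",[(d,proj(c,L+(15.5+d)*x)[1]) for d in(-2,0,2)],"rim20",[(d,proj(c,L+(20+d)*x)[1]) for d in(-2,0,2)])
print([(r,s(r)) for r in range(168,216)])
print([(r,s(r)) for r in range(262,275)])
E
```

```text
foot top edge [(-2, np.float64(192.3574040729978)), (0, np.float64(189.84268622752177)), (2, np.float64(187.31405907714486))]
step27 edge [(-2, np.float64(210.46899975791942)), (0, np.float64(207.70865865851)), (2, np.float64(204.93121307949542))]
top far edge [(-2, np.float64(266.19095194818465)), (0, np.float64(262.48283427956346)), (2, np.float64(258.7417531155381))]
glass edge [(-2, np.float64(178.4918567347193)), (0, np.float64(176.41362535892537)), (2, np.float64(174.32604128448125))] rim20 [(-2, np.float64(173.8026765038909)), (0, np.float64(171.70331250519274)), (2, np.float64(169.594452628092))]
[(168, [162, 172, 176]), (169, [165, 175, 178]), (170, [153, 162, 166]), (171, [119, 126, 129]), (172, [90, 92, 96]), (173, [99, 100, 104]), (174, [150, 151, 155]), (175, [217, 218, 219]), (176, [248, 249, 249]), (177, [248, 249, 250]), (178, [205, 209, 217]), (179, [149, 155, 177]), (180, [125, 131, 159]), (181, [119, 125, 154]), (182, [117, 123, 152]), (183, [119, 125, 152]), (184, [132, 137, 153]), (185, [149, 152, 157]), (186, [156, 159, 158]), (187, [156, 159, 158]), (188, [156,
[... 273 characters left out ...]
]), (200, [225, 227, 225]), (201, [182, 185, 183]), (202, [159, 162, 159]), (203, [155, 159, 156]), (204, [155, 158, 156]), (205, [155, 157, 155]), (206, [148, 151, 149]), (207, [135, 139, 138]), (208, [138, 143, 143]), (209, [149, 154, 153]), (210, [169, 172, 170]), (211, [215, 217, 215]), (212, [248, 249, 248]), (213, [255, 255, 255]), (214, [255, 255, 255]), (215, [255, 255, 255])]
[(262, [146, 150, 149]), (263, [153, 156, 154]), (264, [152, 155, 153]), (265, [152, 155, 152]), (266, [182, 185, 182]), (267, [235, 237, 235]), (268, [252, 253, 252]), (269, [255, 255, 255]), (270, [255, 255, 255]), (271, [255, 255, 255]), (272, [255, 255, 255]), (273, [255, 255, 255]), (274, [255, 255, 255])]
```

Residual is about 0.7 mm, so I'll make the final descent of 14.5 mm.

Emit:
move_arm:
  steps:
    - [[0.03,-0.02,0.1],0,1]
    - [[0,0,0.15],0,1]
    - [[0,0,0.15],0,1]
    - [[0,0,0.1],0,1]
    - [[0,0,0.06],0,1]
    - [[0,0,0.02],0,1]
    - [[0,0,0],0,1]
    - [[0,0,0],0,1]
    - [[0,0,0],0,1]
    - [[0,0,0],0,1]

```text
t: 19.67
ee_pos: [527.4, 268.2, 193.4]
orientation: [2.409, 2.017, 0.0]
ft_force: [0.2, 0.3, -3.1]
width: 19.4
grasp_force: 30.0
```

```bash
python3 - <<'E'
from h import *
np.set_printoptions(precision=1,suppress=True)
todo((526.8,267.1,193.6)); e=np.array(ctrl.get_obs()["ee_pos"])
c=cam("side"); print("pred foot",proj(c,e-[0,0,73.1]),"glass",proj(c,(527,267,110)))
im=c[0][:,:,::-1][112:182,190:250]; w=cam("wrist")[0][:,:,::-1][130:280,190:320]
cv2.imwrite("pics/f.png",cv2.hconcat([cv2.resize(im,(514,600),interpolation=2),cv2.resize(w,(280,600)) ]))
E
```

```text
tcp [527.4 268.2 193.4] yaw 79.9 q6 0.63 w 19.4 t 19.6667 F [ 0.2  0.3 -3.1] gf 29.99458372592926 tilt [0. 0.]
units [-0.1 -0.  -0. ]
pred foot [219.6 155.2] glass [219.7 157.8]
```

View pics/f.png

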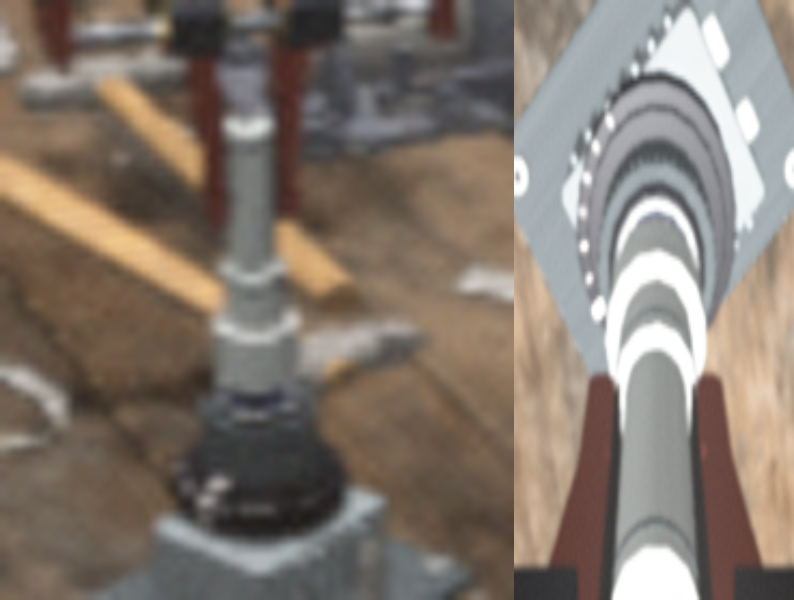

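The foot is centred over the lens with a visible gap, the ring line is still at the index, and the force is only the shaft's weight.

```bash
python3 -c "
from workcell import ctrl
print(ctrl.close_job())"
```

```text
the job is handed in; nothing more can be done
None
```

Job handed in, verdict not shown: the ring line is at its index (about 2° by my measurement), and the shaft is held upright over the lens, about 1 mm off centre and roughly 10 mm above the glass, with no contact with the camera seen.

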